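Hang the spoon caddy on the louvered stand

ROBOT

A 6-joint arm with a two-finger parallel gripper is mounted at the origin on the work surface. World frame = base frame: x ahead of the robot, y to its left, z up, the work surface at z = 0. Lengths are in mm, angles in degrees, forces in N, time in s.
With the tool pointing down it reaches from about 250 to 775 mm from the base axis. Payload 8.9 kg.
Tool frame: the origin (TCP) lies on the centre line of the jaws, within the pads' length; the fingertips stand r.tip_reach ahead of it and the grasp point (between the pads) lies 2 mm behind it (r.tip_reach is the distance from the TCP to the fingertips, in mm); y points along the fingers, x is the direction in which the jaws open and shut, and the axes are right-handed (so a half turn about y gives the same grasp; the last joint's range is limited). The gripper opens to 85 mm and grips with 20 to 120 N. Pads are 22 mm wide; open, the fingers measure 114 mm over their backs; the gripper's body (76 mm by 85 mm) begins 54 mm behind the grasp point. The pads swing forward as they close: fully open they stand 13 mm farther back than shut.
Start: joints at [59.971, 16.656, -8.789, 64.555, 0, 82.019], TCP at [197.065, 486.61, 248.305] pointing down, gripper open.
Joint ranges: [-144.48, 144.48], [-52.06, 99.96], [-74.48, 78.29], [-112.23, 115.85], [-86.99, 84.42], [-180, 180]. Speed limits (degrees/s): [127.2, 127.2, 159.86, 180, 180, 180].

INTERFACE

Orientations are given as a 3x3 rotation matrix whose columns are the frame's x, y, z axes.
In Python, from workcell import r, inverse_kinematics, capture, workorder gives the robot as it stands. Calls block until the motion is done:
- r.move_ptp(position, orientation): joint-space move of the TCP to a pose.
- r.move_l(position, rot=None, max_speed=150, threshold=None): straight line of the TCP; rot=None keeps the orientation; max_speed is the mean speed in mm/s. With threshold (N) it stops when the force on the tool has changed by that much, and returns True; else False.
- r.move_joints(angles): joint-space move.
- r.set_gripper(opening): opening from 0.0 (shut) to 1.0 (fully open); the grip force is fixed at half the most; returns when the fingers have stopped.
- r.wait(seconds).
- inverse_kinematics(position, orientation): joint angles nearest the present ones, or None.
- r.observe(): the state.
- capture(name): name is "side" or "top" or "wrist"; returns a dict with "img" (400x640x3 uint8, red, green, blue), "fx", "fy", "cx", "cy" (pixels), "pose" (4x4, takes a point from camera to world coordinates); the wrist camera has in their place "tool_from_camera" (4x4, takes a point from camera to tool coordinates, whose origin is the TCP and whose axes are the tool frame's). Camera axes: x right, y down, z forward; pixel columns grow to the right and rows downward; lengths in mm; the calibration is good to about 2 mm. A picture is of the moment at which its call begins: read the wrist's pose just before it. There is no depth.
A pose or a line that the arm cannot do raises r.PlanningError and nothing moves.
- workorder.hand_in(): hands the job in, once; it reports no verdict.
The state is a dict: "time": time; "joints": joint angles; "dq": joint speeds; "tau": joint torques, N m; "tcp_pos": TCP position; "tcp_rot": TCP orientation; "contact_force": force on the tool from outside, world axes, zero at the start; "wrist_torque": the same for the moment, N m; "grip_width": opening from 0.0 (shut) to 1.0 (fully open).
Only numpy, scipy, OpenCV 4.12 (cv2) and the standard library are available. Lean on these libraries where they do the work, as an engineer would, in place of code of your own. Each camera call takes 0.05 s, during which the arm holds its last target.

TASK

Pick up the blue spoon caddy by its white grip and hang it on the rail of the louvered stand, its back lip hooked over the rail, at least a couple of centimetres short of the red end stop; then bring it along the rail until its side rests against the stop, and let go. Be gentle: the rail is thin sheet and must never be pressed hard, the caddy must stay upright, and the foil cup, the white pot and the jar are to be left alone.

Things in the scene. Friction and masses are not known exactly. Their poses are not given: they have to be found in the camera images.
- caddy: Loose open blue plastic caddy, 90 deep (x) x 120 wide (y) x 65 mm high, walls 3 mm, 0.25 to 0.5 kg, flat wooden spoons inside (for looks). Origin: centre of underside, z up, +x to its back (with the lip). Back wall's outer face at x=+45 mm. When hung it has the same yaw as the stand, up to 4 mm play across the rail, and may lean up to 0.1 rad.
- caddy_grip (a point): Centre of the white grip plate in the caddy's middle: 14 mm thick (x), 80 mm wide (y), 78 to 112 mm above the caddy's underside; this point is at x=0, y=0, 95 mm. Pinch it from above across the 14 mm.
- caddy_slot (a point): Top middle of the lip's slot: x=+49 mm, y=0, 63 mm above the caddy's underside. A flange 4 mm thick, 80 mm wide (y) reaches back from the back wall here, then turns down as a 4 mm thick lip (inner face x=+53, outer x=+57, lower edge 45 mm above the underside). The slot opens downward, 8 mm wide, 18 mm deep. Hung, this point sits on the rail's top edge.
- panel: Fixed low stand of grey louvered sheet. Origin: centre under it, on the counter; z up; its front faces -x. Base plate 8 mm thick, x -35 to +75, y -130 to +130 mm. The louvered sheet stands 40 mm or more behind the nominal rail, up to z=140 mm. Rail bracket arms run back at y=+-112 mm, tops 27 mm below the rail's top edge. Nothing may press on the stand or rail with over 20 N.
- rail_nominal (a point): Nominal middle of the rail's top edge: stand x=0, y=0, z=160 mm. The rail is an aluminium strip along y, 4 mm thick, 45 mm high, 240 mm long, rigid. Its brackets are adjustable: the real rail is up to 8 mm farther or nearer (x) and up to 6 mm higher or lower than this point, parallel to it, and no reading tells where: find it by slow, light touch. It does not shift when touched.
- stop_nominal (a point): Nominal point on the red end stop's inner face, stand x=0, y=-108 mm, z=160 mm; exact along y, moves with the rail in x and z. The stop is 12 mm thick, fixed to the rail's -y end, from 30 mm in front of to 6 mm behind the rail's mid-plane, 8 mm higher than its top edge. A hung caddy whose side touches it has its origin at stand y=-48 mm.
- foil_cup: Bystander: open foil cup, 72 mm across, 45 mm high, origin centre of its underside.
- jar: Bystander: small amber jar with green cap, 64 mm across, 75 mm high, origin centre of its underside.
- pot: Bystander: white ceramic pot, 68 mm across, 60 mm high, origin centre of its underside.
Not all that is in view belongs to the job. There is more than one size of the caddy; the job needs the middle-sized.

How it is judged (in metres and radians):
On the way:
1. the caddy's lip is hooked over the rail with its side still at least 15 mm short of the stop (z of caddy_slot in the frame of panel between 0.152 and 0.1685 m and x of caddy_slot in the frame of panel between -0.014 and 0.014 m and contact force between caddy and panel above 0.5 N and angle between caddy's own z axis and vertical below 0.2 rad and angle between the y axis of caddy and the y axis of panel, either way round below 0.1 rad and y of caddy in the frame of panel above -0.033 m), for 0.2 s.
At the end, for the whole second after the job is handed in: The caddy hangs on the rail by its lip, released and at rest: slot top 152 to 168.5 mm above the counter and within 14 mm of the nominal rail plane, bearing on the stand, upright within 0.2 rad, parallel to the rail within 0.1 rad, its side within 6 mm of the red stop (z of caddy_slot in the frame of panel between 0.152 and 0.1685 m and x of caddy_slot in the frame of panel between -0.014 and 0.014 m and contact force between caddy and panel above 0.5 N and angle between caddy's own z axis and vertical below 0.2 rad and angle between the y axis of caddy and the y axis of panel, either way round below 0.1 rad and y of caddy in the frame of panel below -0.042 m and linear speed of caddy below 0.02 m/s and contact force between caddy and the fingers below 0.1 N); the robot touches nothing.
It fails at once if the stand or its rail is pressed with more than 20 N (contact force between anything else and panel above 20 N).
It fails at once if the caddy tips by more than 0.5 rad (angle between caddy's own z axis and vertical above 0.5 rad).
It fails at once if the foil cup is moved by more than 15 mm (distance of foil_cup from where it was at the start of the episode above 0.015 m).
It fails at once if the jar is moved by more than 15 mm (distance of jar from where it was at the start of the episode above 0.015 m).
It fails at once if the pot is moved by more than 15 mm (distance of pot from where it was at the start of the episode above 0.015 m).
It also fails if it takes over 61 s, if anything falls off the work surface, if the arm or the gripper's body presses on something with over 40 N, if the wrist force passes 120 N, or if a joint passes its speed limit or range.

## Working session

There is one attempt and no reset: what is moved stays moved. The work goes in short steps, each a Python script; the robot and the scene stay as the last script left them, time stands still between calls to the robot, and variables do not carry over. Pictures are saved under pics/ and viewed, and the job is handed in when it is done.

```bash
ls; mkdir -p pics
python3 - <<'E'
from workcell import r, capture
import cv2,pickle
o=r.observe();print(o,r.tip_reach)
for n in ("side","top","wrist"):
    c=capture(n);cv2.imwrite(f"pics/{n}0.png",cv2.cvtColor(c["img"],cv2.COLOR_RGB2BGR));pickle.dump(c,open(f"{n}0.pkl","wb"))
    print(n,{k:v for k,v in c.items() if k!="img"})
E
```

```text
pics
{'time': 0.0, 'joints': array([ 5.99724951e+01,  1.66904571e+01, -8.82943365e+00,  6.45553446e+01,
        6.48458343e-04,  8.20198828e+01]), 'dq': array([-0.00807724, -0.09992462,  0.02604286, -0.07551419, -0.11764775,
        0.05080771]), 'tau': array([-1.15608341e-04, -5.37144792e+01,  3.31372082e+01,  1.58291630e-02,
       -2.54531005e-04, -2.20394105e-05]), 'tcp_pos': array([196.84874385, 486.26018176, 247.72908672]), 'tcp_rot': array([[ 3.75372887e-01, -6.66896398e-04, -9.26873643e-01],
       [ 9.26872973e-01, -1.13120227e-03,  3.75373430e-01],
       [-1.29881676e-03, -9.99999138e-01,  1.93505586e-04]]), 'contact_force': array([-0.18178304, -0.19861621, -0.20545686]), 'wrist_torque': array([ 0.05527876, -0.01760623, -0.00173619]), 'grip_width': 1.00202901882048} 17.0
side {'fx': 380.2118321010114, 'fy': 380.2118321010114, 'cx': 325.3036598193536, 'cy': 196.73555340701634, 'pose': array([[ 9.38936199e-01, -2.53405463e-01,  2.32775613e-01,
         2.39536784e+02],
       [-3.43857442e-01, -6.66071699e-01,  6.61899200e-01,
        -7.16012288e+02],
       [-1.26836253e-0
[... 375 characters left out ...]
.08909295e-02,  8.73118402e-03,
        -7.24791162e+01],
       [-7.70142370e-03, -9.12523053e-02, -9.95798024e-01,
         1.27234322e+03],
       [ 0.00000000e+00,  0.00000000e+00,  0.00000000e+00,
         1.00000000e+00]])}
wrist {'fx': 360.0588330607235, 'fy': 360.0588330607235, 'cx': 322.73174191900966, 'cy': 205.60645334044324, 'tool_from_camera': array([[ 9.99999985e-01,  1.37980069e-04, -1.08219303e-04,
         7.17075554e-01],
       [ 1.41442087e-04, -2.69882888e-01,  9.62893144e-01,
        -1.26334868e+02],
       [ 1.03653525e-04, -9.62893144e-01, -2.69882904e-01,
         6.79355288e+01],
       [ 0.00000000e+00,  0.00000000e+00,  0.00000000e+00,
         1.00000000e+00]])}
```

View pics/top0.png

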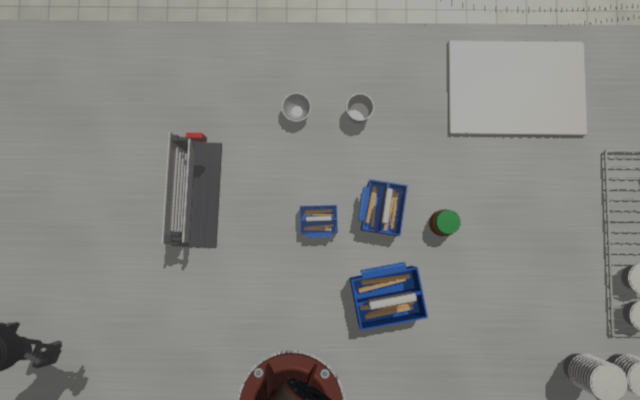

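View pics/side0.png

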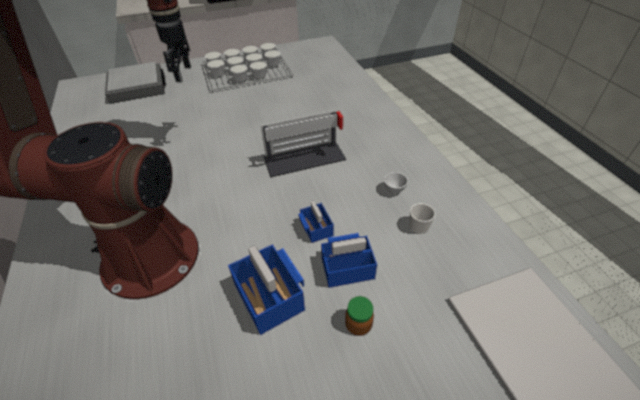

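View pics/wrist0.png

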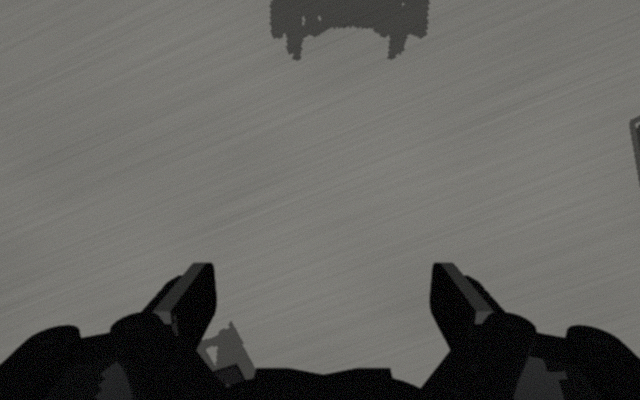

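The top view shows the middle caddy at about (383,207), lip to image left (world +y). The stand is at (193,190), facing image right, with the red stop at (195,136). The jar is at (446,222) and the cups at (296,108) and (359,108). Next I measure.

```bash
cat > h.py <<'E'
import numpy as np,cv2,pickle
def ray(c,uv,pose=None):
    P=c["pose"] if pose is None else pose
    d=np.array([(uv[0]-c["cx"])/c["fx"],(uv[1]-c["cy"])/c["fy"],1.])
    return P[:3,3],P[:3,:3]@d
def onz(c,uv,z,pose=None):
    o,d=ray(c,uv,pose);return o+d*(z-o[2])/d[2]
def proj(c,p,pose=None):
    P=c["pose"] if pose is None else pose
    q=P[:3,:3].T@(np.asarray(p)-P[:3,3]);return np.array([c["fx"]*q[0]/q[2]+c["cx"],c["fy"]*q[1]/q[2]+c["cy"]])
def wpose(c,o):
    T=np.eye(4);T[:3,:3]=o["tcp_rot"];T[:3,3]=o["tcp_pos"];return T@c["tool_from_camera"]
E
python3 - <<'E'
from h import *
c=pickle.load(open("top0.pkl","rb"));im=cv2.cvtColor(c["img"],cv2.COLOR_RGB2BGR)
a=cv2.resize(im[170:250,340:420],None,fx=7,fy=7,interpolation=cv2.INTER_NEAREST)
b=cv2.resize(im[125:255,155:230],None,fx=4.3,fy=4.3,interpolation=cv2.INTER_NEAREST)[:560]
out=np.zeros((560,a.shape[1]+b.shape[1]-320+320,3),np.uint8)[:, :800]
k=cv2.resize(b,(230,398));out[:a.shape[0],:560]=a;out[:398,560:790]=k
cv2.imwrite("pics/zoom.png",out)
hsv=cv2.cvtColor(im,cv2.COLOR_BGR2HSV)
red=cv2.inRange(hsv,(0,150,80),(8,255,255))|cv2.inRange(hsv,(172,150,80),(180,255,255))
red[250:]=0
ys,xs=np.nonzero(red);print("red",xs.min(),xs.max(),ys.min(),ys.max())
bl=cv2.inRange(hsv,(105,120,40),(130,255,255))
n,l,s,ce=cv2.connectedComponentsWithStats(bl)
for i in range(1,n):
    if s[i,4]>50: print(s[i],ce[i],onz(c,ce[i],40))
wh=cv2.inRange(hsv,(0,0,150),(180,45,255));wh[:,:340]=0;wh[:,420:]=0;wh[:180]=0;wh[:][240:]=0
n,l,s,ce=cv2.connectedComponentsWithStats(wh)
for i in range(1,n):
    if s[i,4]>20: print("w",s[i],ce[i],onz(c,ce[i],112))
for u in [(296,108),(359,108),(446,222),(319,221),(388,297)]: print(u,onz(c,u,50))
E
```

```text
red 187 201 134 136
[359 180  48  55 913] [379.82803943 210.53450164] [ 466.02834116 -207.55815182   40.        ]
[301 206  36  31 345] [319.67246377 226.42898551] [426.48972058 -64.40234923  40.        ]
[ 351  263   76   67 2357] [388.57318625 295.40135766] [ 266.28963726 -228.28065255   40.        ]
w [383 189   9  34 162] [387.35802469 205.59259259] [ 472.43517088 -216.57795903  112.        ]
(296, 108) [711.16364351  -4.02746408  50.        ]
(359, 108) [ 712.61751674 -156.04782117   50.        ]
(446, 222) [ 439.96131479 -362.54671681   50.        ]
(319, 221) [438.9396685  -62.72969275  50.        ]
(388, 297) [ 263.53051447 -225.67883637   50.        ]
```

View pics/zoom.png

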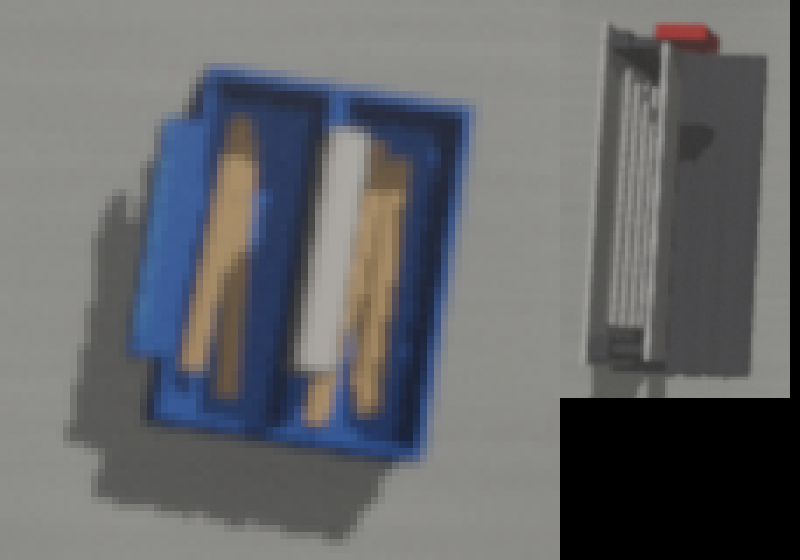

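Caddy grip top is at about (472,-217), and its width measures roughly 120 mm, so it is the middle one. I'll move over it for a wrist view.

```bash
cat >> h.py <<'E'
def R(yaw):  # tool x at caddy-x direction (world angle yaw, deg), tool y down
    a=np.radians(yaw);x=np.array([np.cos(a),np.sin(a),0]);y=np.array([0,0,-1.]);return np.stack([x,y,np.cross(x,y)],1)
def shot(name,w="wrist"):
    from workcell import r,capture
    o=r.observe();c=capture(w)
    if w=="wrist": c["pose"]=wpose(c,o)
    cv2.imwrite(f"pics/{name}.png",cv2.cvtColor(c["img"],cv2.COLOR_RGB2BGR));pickle.dump(c,open(name+".pkl","wb"));return c
E
python3 - <<'E'
from h import *
from workcell import r,inverse_kinematics
c=pickle.load(open("top0.pkl","rb"))
p=[onz(c,u,112)[:2] for u in ((391.3,189),(385,222))];d=p[0]-p[1];print(p,np.degrees(np.arctan2(d[1],d[0])),np.linalg.norm(d))
yaw=np.degrees(np.arctan2(d[1],d[0]))+90
print(yaw,inverse_kinematics([465,-217,300],R(yaw)))
r.move_ptp([465,-217,300],R(yaw));o=r.observe();print(o["time"],o["joints"],o["tcp_pos"]);shot("w1")
E
```

```text
[array([ 510.07209943, -225.47761615]), array([ 435.46957514, -211.2784027 ])] -10.776300041612474 75.94178225640806
79.22369995838753 [-33.18431551  14.01993313  -4.55815897  71.42190791   0.
 -22.40801547]
2.8167 [-3.31172046e+01  1.40192652e+01 -4.56467966e+00  7.14217911e+01
  8.62936619e-03 -2.23924953e+01] [ 465.23287586 -216.38630401  299.96217614]
```

View pics/w1.png

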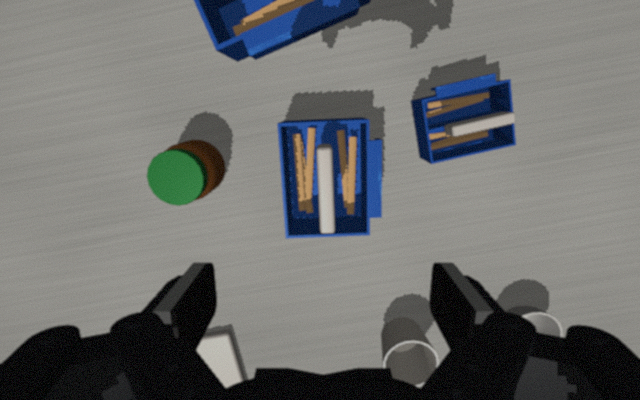

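The wrist view shows the middle caddy's white grip running from (324,147) to (328,233), with the lip on the right at x≈376. The jar is at (178,178). I'll measure the grip's ends on the z=112 plane.

Run:
```python
from h import *
c=pickle.load(open("w1.pkl","rb"));im=cv2.cvtColor(c["img"],cv2.COLOR_RGB2BGR);P=c["pose"]
hsv=cv2.cvtColor(im,cv2.COLOR_BGR2HSV)
m=cv2.inRange(hsv,(0,0,135),(180,40,255));k=np.zeros_like(m);k[140:240,300:345]=m[140:240,300:345]
n,l,s,ce=cv2.connectedComponentsWithStats(k);i=1+np.argmax(s[1:,4]);print(s[i],ce[i])
cs=max(cv2.findContours((l==i).astype(np.uint8),0,1)[0],key=cv2.contourArea)
W=np.array([onz(c,p[0],112)[:2] for p in cs],np.float32)
rc=cv2.minAreaRect(W);print(rc);b=cv2.boxPoints(rc);print(b)
for z in(112,):print(onz(c,ce[i],z))
# rims z=65
bl=cv2.inRange(hsv,(105,120,30),(130,255,255));bl[:,:260]=0;bl[:,395:]=0;bl[:105]=0;bl[245:]=0
cs=np.concatenate([q for q in cv2.findContours(bl,0,1)[0] if cv2.contourArea(q)>50])
W=np.array([onz(c,p[0],65)[:2] for p in cs],np.float32);print("rim",cv2.minAreaRect(W))
for u in((281,124),(366,121),(370,234),(288,236)):print(onz(c,u,65))
# cross-view check of grip centre
t=pickle.load(open("top0.pkl","rb"));print("top-> ",onz(t,(387.8,205.4),112), onz(t,(387.36,205.6),112))
```

```text
[ 317  149   17   84 1162] [325.1394148  190.22289157]
((473.0870056152344, -214.99520874023438), (12.531170845031738, 76.88020324707031), 81.94412231445312)
[[ 434.1482  -215.81201]
 [ 510.2697  -226.5859 ]
 [ 512.0258  -214.1784 ]
 [ 435.9043  -203.40451]]
[ 471.60793711 -214.76461973  112.        ]
rim ((473.09967041015625, -208.35911560058594), (101.54054260253906, 121.1773452758789), 81.62831115722656)
[ 409.01057969 -246.7209385    65.        ]
[ 421.67032176 -164.44437252   65.        ]
[ 538.45650877 -178.34041087   65.        ]
[ 524.41628809 -264.67791107   65.        ]
top->  [ 472.88062354 -217.5712924   112.        ] [ 472.41850979 -216.58239017  112.        ]
```

Run:
```python
from h import *
from workcell import r,inverse_kinematics
t=pickle.load(open("top0.pkl","rb"))
for u,z in (((190.5,137),160),((187.5,243),160),((221,143),8),((217,247),8)):print(u,onz(t,u,z))
p=[onz(t,(190.5,137),160),onz(t,(187.5,243),160)]
m=(p[0]+p[1])/2;print(m)
R0=R(90)
pos=[m[0]-20,m[1]-20,380]
print(inverse_kinematics(pos,R0))
r.move_ptp(pos,R0);print(r.observe()["time"]);shot("w2")
```

```text
(190.5, 137) [614.53365605 219.84606638 160.        ]
(187.5, 243) [383.34329971 218.36216134 160.        ]
(221, 143) [631.96425457 183.34412143   8.        ]
(217, 247) [374.67120591 185.6686861    8.        ]
[498.93847788 219.10411386 160.        ]
[14.49392601 14.04742735  7.27689279 83.22946544  0.         14.49392601]
4.4333
```

View pics/w2.png

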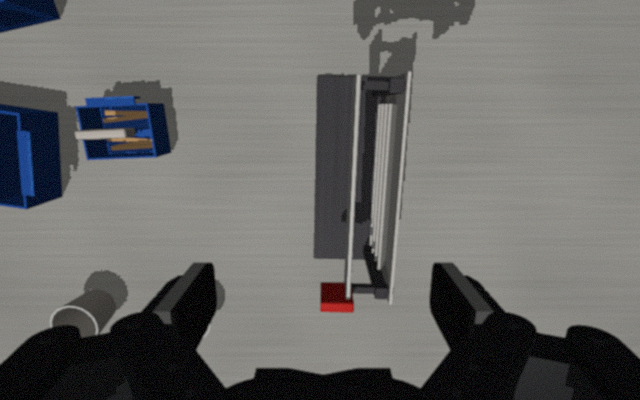

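The wrist view shows the base plate's front edge from (319,75) to (315,258), the rail's top edge from (359,76) to (348,290), and the red stop at about (337,291).

Run:
```python
from h import *
c=pickle.load(open("w2.pkl","rb"));g=cv2.cvtColor(c["img"],cv2.COLOR_RGB2GRAY)
g2=cv2.resize(g[60:320,290:430],None,fx=1,fy=1)
# front base edge: per row, strongest negative gradient
def edge(lo,hi,rows,sign):
    o=[]
    for v in rows:
        d=sign*np.convolve(cv2.GaussianBlur(g,(1,5),0)[v].astype(float),[1,1,0,-1,-1],'same')
        s=np.arange(lo,hi);k=s[np.argmax(d[lo:hi])];y0,y1,y2=d[k-1],d[k],d[k+1];o.append((k+.5*(y0-y2)/(y0-2*y1+y2+1e-9),v))
    return np.array(o)
def fit(pts,z):
    W=np.array([onz(c,p,z)[:2] for p in pts],np.float32)
    vx,vy,x0,y0=cv2.fitLine(W,cv2.DIST_HUBER,0,.1,.01).ravel()
    if vx<0:vx,vy=-vx,-vy
    return np.degrees(np.arctan2(vy,vx)),(x0,y0),np.std((W-[x0,y0])@[-vy,vx]), lambda x:y0+vy/vx*(x-x0)
for s in(-1,1):
    f=fit(edge(308,326,range(82,252),s),8);print("base front",s,f[:3],f[3](500))
for s in(1,-1):
    f=fit(edge(344,366,range(85,275),s),160);print("rail",s,f[:3],f[3](500))
# base ends on left part
for u in ((319,75),(358,75)):pass
col=cv2.GaussianBlur(g,(9,1),0)[:,325:345].mean(1);d=np.diff(col);
a=60+np.argmin(d[60:90])+.5;b=245+np.argmax(d[245:270])+.5;print(a,b,onz(c,(332,a),8),onz(c,(332,b),8))
hsv=cv2.cvtColor(c["img"],cv2.COLOR_RGB2HSV)
m=cv2.inRange(hsv,(0,170,60),(10,255,255))|cv2.inRange(hsv,(172,170,60),(180,255,255))
n,l,s,ce=cv2.connectedComponentsWithStats(m);print(s[1:])
i=1+np.argmax(s[1:,4]);x,y,w,h=s[i][:4]
print("stop inner edge top:",onz(c,(x+w/2,y),168))
```

```text
base front -1 (np.float32(-1.432757), (np.float32(504.98495), np.float32(187.49982)), np.float32(0.17818552)) 187.6245
base front 1 (np.float32(-1.3763554), (np.float32(506.07715), np.float32(194.54756)), np.float32(5.464343)) 194.69357
rail 1 (np.float32(-1.4583715), (np.float32(484.21442), np.float32(226.57675)), np.float32(0.10407407)) 226.17487
rail -1 (np.float32(-1.4104879), (np.float32(464.36163), np.float32(231.16132)), np.float32(3.3492007)) 230.2838
73.5 258.5 [372.26849676 210.88365001   8.        ] [633.28279171 212.46064373   8.        ]
[[321 284  32  28 667]]
stop inner edge top: [590.73208331 213.47651876 168.        ]
```

Run:
```python
from h import *
c=pickle.load(open("w2.pkl","rb"))
for p in((611,220,168),(623,220,168),(611,220,130),(611,195,168),(623,220,160),(383,226,160)):print(p,proj(c,p))
t=pickle.load(open("top0.pkl","rb"))
for p in((611,205,168),(623,205,168)):print(p,proj(t,p))
im=cv2.cvtColor(c["img"],cv2.COLOR_RGB2BGR)
cv2.imwrite("pics/z2.png",cv2.resize(im[260:330,300:410],None,fx=7,fy=7,interpolation=cv2.INTER_NEAREST))
```

```text
(611, 220, 168) [343.003577  301.3914331]
(623, 220, 168) [342.84229624 311.45666113]
(611, 220, 130) [341.22980481 284.09637164]
(611, 195, 168) [319.27519612 301.40676219]
(623, 220, 160) [342.4475086  307.37759484]
(383, 226, 160) [352.76286043  72.01384232]
(611, 205, 168) [196.32185017 137.90095041]
(623, 205, 168) [196.50532406 132.46583084]
```

View pics/z2.png

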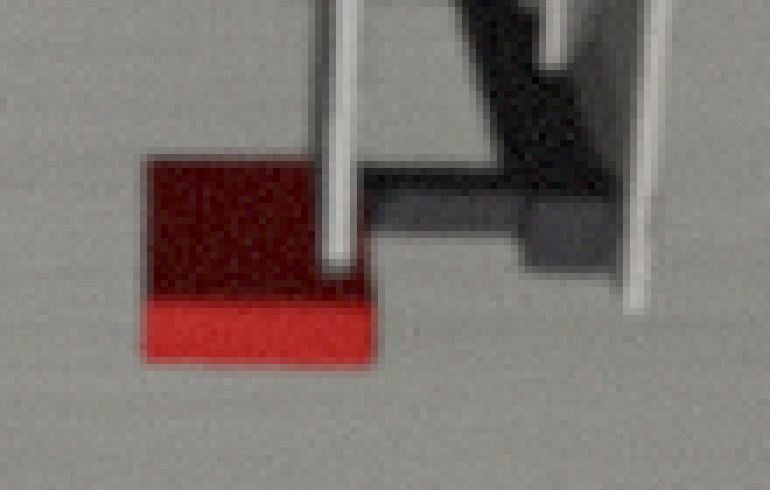

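The stop's inner face (x≈611) and the base edges all agree with the stand at origin (503,222.5), yaw 88.6°. The rail looks about 5 mm back of nominal. Now I grasp.

```bash
cat >> h.py <<'E'
S=np.array([503.,222.5,0]);SY=88.57
ex=np.array([np.cos(np.radians(SY)),np.sin(np.radians(SY)),0]);ey=np.array([-ex[1],ex[0],0])
def st(x,y,z): return S+ex*x+ey*y+np.array([0,0,z])
def tost(p): d=np.asarray(p)-S;return np.array([d@ex,d@ey,d[2]])
E
python3 - <<'E'
from h import *
from workcell import r
g=[473,-214.8]
r.move_ptp([*g,190],R(81.8))
r.move_l([*g,96],max_speed=70,threshold=8);o=r.observe();print(o["time"],o["tcp_pos"],o["contact_force"])
r.set_gripper(0.0);o=r.observe();print(o["time"],o["tcp_pos"],o["contact_force"],o["grip_width"]);shot("w3");shot("s3","side")
E
```

```text
7.6417 [ 473.27409033 -214.99635218   96.40106647] [ 0.41465307 -0.14911004  0.20007733]
8.2917 [ 473.06262675 -214.98571142   96.09009228] [-0.64894972 -1.74487791  1.19275493] 0.154500567614056
```

View pics/w3.png

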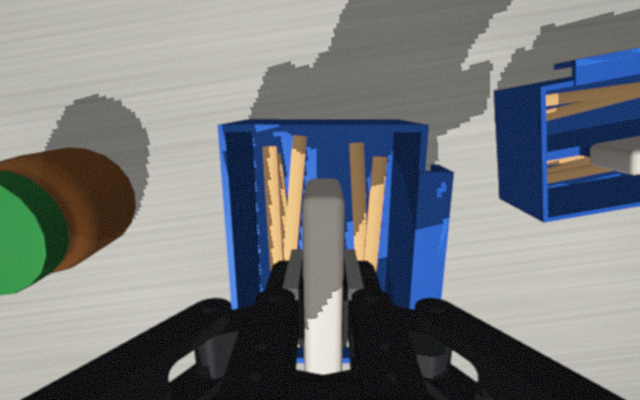

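View pics/s3.png

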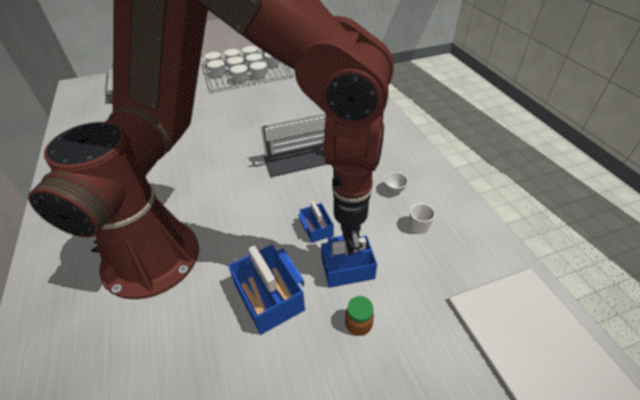

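Gripped, with width 13 mm against the 14 mm plate, and nothing disturbed. I'll lift and carry it to the front of the stand.

Run:
```python
from h import *
from workcell import r
r.move_l([473,-214.8,270],max_speed=120);o=r.observe();print(o["time"],o["contact_force"],o["wrist_torque"],o["grip_width"])
r.move_ptp(st(-95,0,270),R(SY))
r.move_l(st(-80,0,193),max_speed=100)
r.wait(.2);o=r.observe();print(o["time"],tost(o["tcp_pos"]),o["contact_force"],o["wrist_torque"]);shot("w4");shot("t4","top");shot("s4","side")
```

```text
9.9917 [ 0.40486058 -0.44788409 -4.9285896 ] [0.02777661 0.05809148 0.02956014] 0.1551961342704683
12.4167 [-80.02634273  -0.37816513 193.57562477] [-0.49829564  0.66702081 -4.22105055] [-0.0400986   0.01476339  0.07675188]
```

View pics/w4.png

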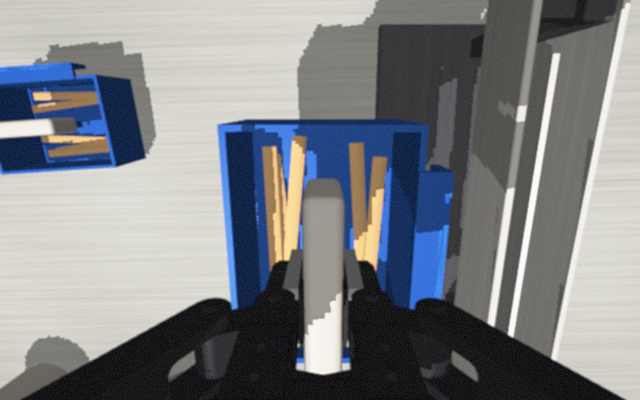

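View pics/s4.png

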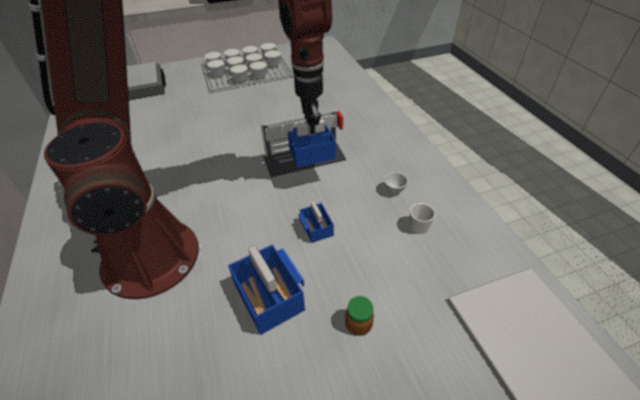

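Caddy held level and unchanged in the grip (about 4.5 N). Now a slow touch towards the rail.

Run:
```python
from h import *
from workcell import r
r.move_l(st(-70,0,193),max_speed=30)
hit=r.move_l(st(-46,0,193),max_speed=7,threshold=2.5);o=r.observe();f=o["contact_force"]
print(hit,o["time"],tost(o["tcp_pos"]),[f@ex,f@ey,f[2]],o["wrist_torque"])
r.wait(.1);o=r.observe();f=o["contact_force"];print(tost(o["tcp_pos"]),[f@ex,f@ey,f[2]])
```

```text
True 15.2167 [-53.7121525    0.57055377 192.28339702] [np.float64(0.45410249107753803), np.float64(0.19641901004006357), np.float64(-4.719554629654888)] [ 0.00053716  0.0093523  -0.01160512]
[-53.78394644   1.09886197 191.72549001] [np.float64(0.6966149513268705), np.float64(-0.30990164914051466), np.float64(-4.874088879814532)]
```

Run:
```python
from h import *
from workcell import r
def s(n=4):
    P=[];F=[]
    for _ in range(n):
        o=r.observe();P.append(tost(o["tcp_pos"]));F.append(o["contact_force"]);r.wait(.03)
    f=np.mean(F,0);return o["time"],np.mean(P,0).round(2),np.round([f@ex,f@ey,f[2]],2)
print(s())
r.move_l(st(-58,0,193),max_speed=20);print(s())
hit=r.move_l(st(-48,0,193),max_speed=5,threshold=3);print(hit,s())
```

```text
(15.4167, array([-53.81,   1.15, 191.63]), array([ 0.39,  0.04, -4.4 ]))
(15.925, array([-5.8090e+01, -3.0000e-02,  1.9301e+02]), array([-0.03,  0.21, -4.78]))
True (17.1167, array([-53.75,   0.91, 191.97]), array([-0.33,  0.24, -4.5 ]))
```

Two touches agree (x = −53.8), which puts the rail centre at stand x≈+5.2 and matches the camera. Now up and over, then lower lightly.

```bash
cat >> h.py <<'E'
def s(n=4):
    from workcell import r
    P=[];F=[];T=[]
    for _ in range(n):
        o=r.observe();P.append(tost(o["tcp_pos"]));F.append(o["contact_force"]);T.append(o["wrist_torque"]);r.wait(.03)
    f=np.mean(F,0);return o["time"],np.mean(P,0).round(2),np.round([f@ex,f@ey,f[2]],2),np.mean(T,0).round(3)
E
python3 - <<'E'
from h import *
from workcell import r
X=-43.8
r.move_l(st(-60,0,193),max_speed=30)
r.move_l(st(-60,0,226),max_speed=60)
r.move_l(st(X,0,226),max_speed=30);print(s())
print(r.move_l(st(X,0,203),max_speed=15,threshold=4),s())
print(r.move_l(st(X,0,184),max_speed=6,threshold=3),s())
shot("w5");shot("s5","side")
E
```

```text
(19.0, array([-4.3830e+01,  4.0000e-02,  2.2597e+02]), array([-0.09, -0.12, -4.24]), array([-0.024, -0.044,  0.001]))
False (20.8167, array([-4.3790e+01, -4.0000e-02,  2.0307e+02]), array([-0.12, -0.46, -4.27]), array([-0.022, -0.019, -0.024]))
True (22.6583, array([-4.3910e+01,  9.0000e-02,  1.9302e+02]), array([-1.31,  0.01,  6.05]), array([ 0.135, -0.217,  0.014]))
```

View pics/w5.png

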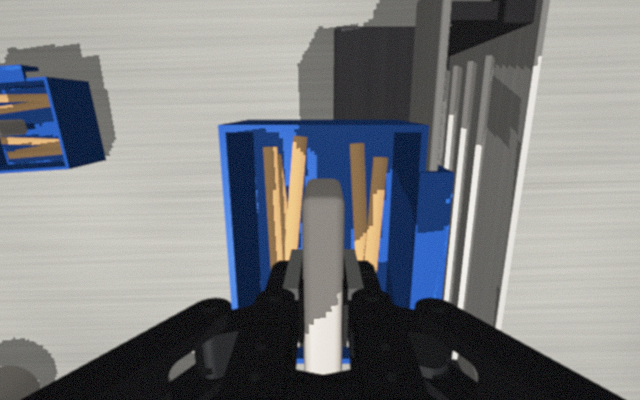

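Hooked at TCP z=193, so the rail top is at about 160 mm. The load is about 10 N; I'll ease it before sliding.

Run:
```python
from h import *
from workcell import r
for z in (193.3,193.6,193.9):
    r.move_l(st(-43.8,0,z),max_speed=5);q=s();print(z,q)
    if q[2][2]<-0.8: break
r.wait(.3)
```

```text
193.3 (23.3583, array([-4.3820e+01, -1.0000e-02,  1.9327e+02]), array([-0.98, -0.29,  1.56]), array([ 0.053, -0.162, -0.023]))
193.6 (23.7417, array([-4.3790e+01,  6.0000e-02,  1.9341e+02]), array([-0.13, -0.92, -2.29]), array([ 0.108, -0.296, -0.062]))
```

Run:
```python
from h import *
from workcell import r
X=-43.8;Z=193.6
print(r.move_l(st(X,-38,Z),max_speed=18,threshold=5),s())
print(r.move_l(st(X,-56,Z),max_speed=4,threshold=3),s())
shot("w6");shot("t6","top")
```

```text
False (26.4333, array([-43.8 , -37.96, 193.62]), array([ 0.41,  0.12, -4.08]), array([ 0.021, -0.051,  0.003]))
True (29.2833, array([-43.9 , -49.19, 193.19]), array([-1.68, -0.17,  4.53]), array([ 0.235, -0.27 , -0.028]))
```

View pics/w6.png

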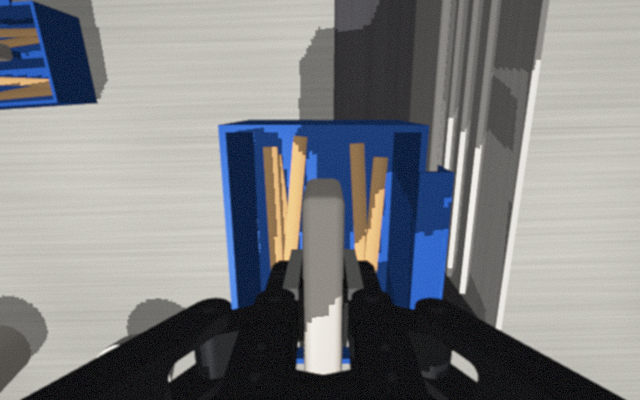

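It stopped at y=−49.2, where the nominal is −48. I'll confirm the trigger was the stop and not the rail underneath.

Run:
```python
from h import *
from workcell import r
X=-43.8
r.move_l(st(X,-48,193.8),max_speed=6);print(s())
for y in(-49,-49.5,-50,-50.5,-51):
    h=r.move_l(st(X,y,193.8),max_speed=5,threshold=6);q=s();print(y,h,q)
    if h or q[2][1]>2: break
```

```text
(29.9333, array([-43.85, -47.77, 193.56]), array([ 0.08, -0.71, -1.29]), array([ 0.087, -0.22 , -0.028]))
-49 False (30.4167, array([-43.79, -48.8 , 193.63]), array([-0.25,  1.06, -2.11]), array([0.115, 0.14 , 0.054]))
-49.5 False (30.8, array([-43.8 , -49.42, 193.69]), array([ 0.36,  0.82, -3.59]), array([0.042, 0.189, 0.054]))
-50 False (31.1833, array([-43.85, -49.56, 193.71]), array([-0.1 ,  4.72, -2.08]), array([0.023, 0.866, 0.082]))
```

Stop contact confirmed at y≈−49.4 (4.7 N along y). To avoid a swing on release, I'll ease y, draw the lip against the rail's back, and lean the caddy gently into its natural hang.

Run:
```python
from h import *
from workcell import r
Y=-49.5;Z=193.6
r.move_l(st(-43.8,Y,Z),max_speed=5);print(s())
h=r.move_l(st(-47.3,Y,Z),max_speed=4,threshold=2.5);q=s();print(h,q)
```

```text
(31.575, array([-43.83, -49.5 , 193.64]), array([-0.78,  3.36, -0.99]), array([-0.027,  0.723,  0.074]))
True (32.075, array([-44.03, -49.22, 193.24]), array([-0.44, -1.38,  3.94]), array([ 0.351, -0.548, -0.031]))
```

Run:
```python
from h import *
from workcell import r
Y=-49.2;Z=193.6
r.move_l(st(-44.2,Y,Z),max_speed=5);print(s(3))
for x in(-45,-45.5,-46,-46.5):
    r.move_l(st(x,Y,Z),max_speed=5);q=s(3);print(x,q)
    if q[2][0]>1.5:break
```

```text
(32.7167, array([-44.15, -49.15, 193.46]), array([ 0.71, -2.33,  1.18]), array([ 0.545, -0.782, -0.051]))
-45 (33.125, array([-44.97, -48.87, 193.5 ]), array([ 2.6 , -0.69,  1.6 ]), array([ 0.756, -0.341,  0.005]))
```

Run:
```python
from h import *
from workcell import r
from scipy.spatial.transform import Rotation as Ro
Y=-49.2
r.move_l(st(-45,Y,194),max_speed=5);print(s(3))
r.move_l(st(-45.5,Y,194),max_speed=5);print(s(3))
p0=st(-45.5,Y,193.9);C=st(5.2,Y,160.3)
for th in (1,2,3,4):
    Q=Ro.from_rotvec(-np.radians(th)*ey).as_matrix()
    h=r.move_l(C+Q@(p0-C),rot=Q@R(SY),max_speed=4,threshold=8);q=s(3);print(th,h,q)
    if h or abs(q[2][0])>4 or q[2][2]>3: break
shot("w7");shot("s7","side")
```

```text
(33.475, array([-45.22, -48.81, 193.69]), array([ 0.65,  0.27, -0.9 ]), array([ 0.316, -0.071,  0.005]))
(33.825, array([-45.58, -48.89, 193.74]), array([ 0.82,  0.45, -2.46]), array([0.369, 0.049, 0.022]))
1 False (34.3583, array([-46.26, -49.06, 192.99]), array([ 0.26,  0.48, -4.48]), array([0.025, 0.14 , 0.063]))
2 False (34.875, array([-46.8 , -49.09, 192.01]), array([ 0.14,  0.88, -4.31]), array([-0.147,  0.303,  0.052]))
3 False (35.3917, array([-47.22, -49.12, 191.17]), array([ 0.07,  2.08, -4.62]), array([-0.099,  0.427,  0.072]))
4 False (35.9083, array([-47.77, -49.13, 190.24]), array([ 0.  ,  2.68, -4.32]), array([-0.055,  0.537,  0.132]))
```

Run:
```python
from h import *
from workcell import r
o=r.observe();p=o["tcp_pos"].copy()
p=st(-47.75,-49.1,190.2)
for dz in(.3,.6,.9,1.2):
    r.move_l(p-[0,0,dz],max_speed=4);q=s(3);print(dz,q)
    if q[2][2]>-2.5:break
r.set_gripper(0.55);print(s(3),r.observe()["grip_width"]);shot("w8");shot("s8","side");shot("t8","top")
```

```text
0.3 (36.3583, array([-47.75, -49.11, 189.91]), array([ 0.51,  2.44, -3.84]), array([-0.122,  0.516,  0.133]))
0.6 (36.7083, array([-47.73, -49.12, 189.63]), array([-0.02,  2.82, -2.6 ]), array([-0.089,  0.586,  0.107]))
0.9 (37.0583, array([-47.78, -49.13, 189.48]), array([-0.54,  4.06,  0.53]), array([-0.068,  0.78 ,  0.158]))
(37.5833, array([-47.74, -49.35, 189.4 ]), array([-0.36,  0.68, -0.59]), array([-0.094, -0.009, -0.003])) 0.553125223316443
```

View pics/w8.png

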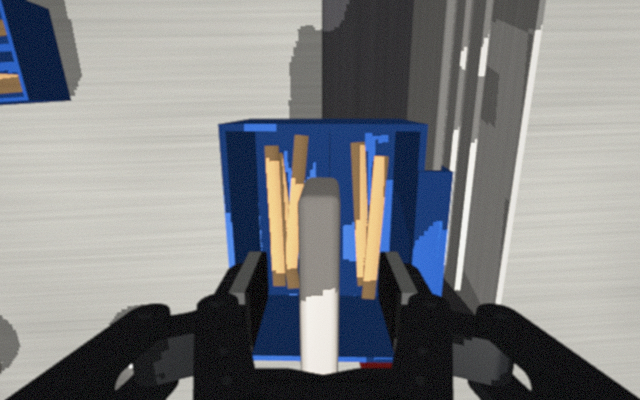

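View pics/s8.png

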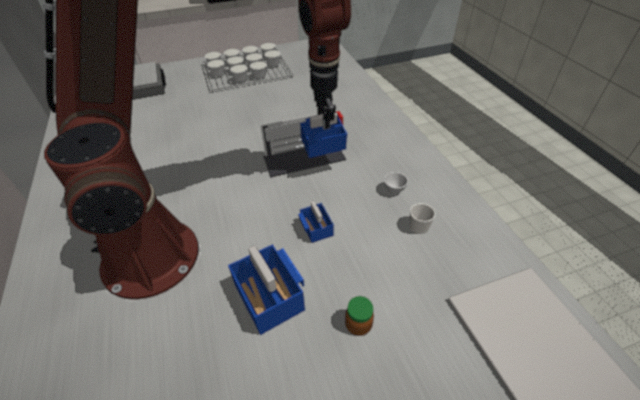

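Released: the caddy hangs on its lip, the fingers are clear of the grip, and the red stop shows at (375,365). I'll retreat along the tool axis and look again.

Run:
```python
from h import *
from workcell import r
o=r.observe();y=o["tcp_rot"][:,1]
r.move_l(o["tcp_pos"]-60*y,max_speed=60)
r.move_l(st(-60,0,340),rot=R(SY),max_speed=100);r.wait(.5);print(s());c=shot("w9");shot("t9","top")
hsv=cv2.cvtColor(c["img"],cv2.COLOR_RGB2HSV)
for n,t in(("w9",c),):
    im=cv2.cvtColor(t["img"],cv2.COLOR_RGB2BGR)
    cv2.imwrite("pics/w9z.png",cv2.resize(im[100:320,260:480],None,fx=2.7,fy=2.7))
```

```text
(40.7, array([-6.0000e+01, -1.0000e-02,  3.3998e+02]), array([ 0.21,  0.26, -0.42]), array([-0.013, -0.007, -0.01 ]))
```

View pics/w9z.png

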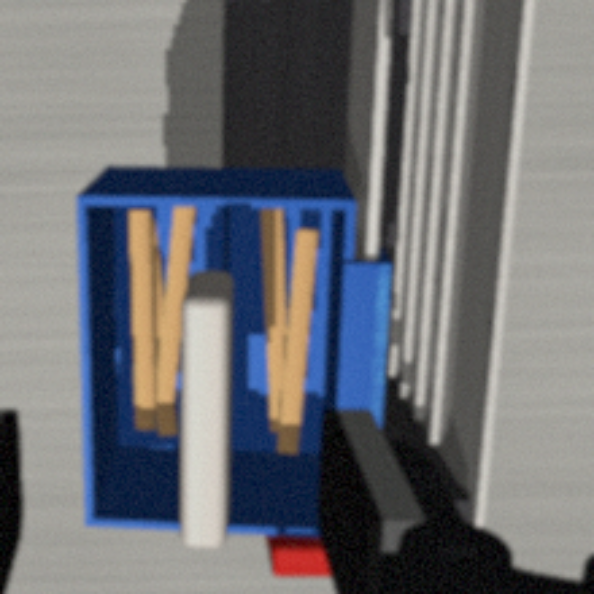

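View pics/t9.png

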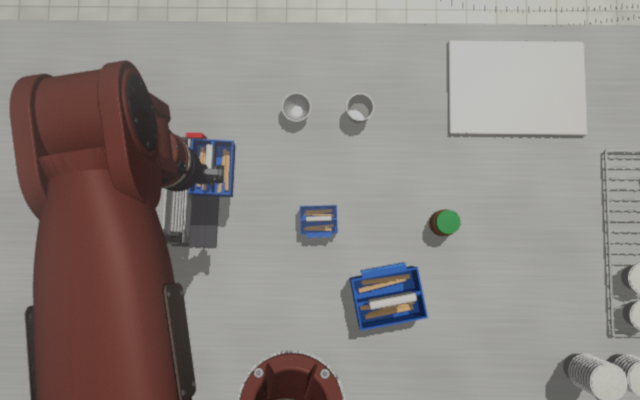

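The caddy hangs with its lip over the rail, and the red stop sits right against its side rim at about zoom (300,538). Cups and jar are at their starting pixels. I'll check the gap numerically.

Run:
```python
from h import *
c=pickle.load(open("w9.pkl","rb"))
u=lambda a,b:(260+a/2.7,100+b/2.7)
for n,p,z in(("far rim L",u(85,524),158),("far rim R",u(318,534),162),("near rim L",u(82,202),158),("near rim R",u(352,202),162),("stop top inner",u(300,540),168),("stop top outer",u(300,575),168),("lip outer a",u(391,264),163),("lip outer b",u(385,425),163),("grip far",u(205,546),202),("grip near",u(208,300),202)):print(n,tost(onz(c,p,z)).round(1))
a,b=[pickle.load(open(f,"rb"))["img"].astype(int) for f in("top0.pkl","t9.pkl")]
for n,(x0,x1,y0,y1) in dict(foil=(278,315,90,130),pot=(342,380,90,135),jar=(428,464,205,242)).items():
    print(n,abs(a-b)[y0:y1,x0:x1].mean())
```

```text
far rim L [ -89.3 -106.5  158. ]
far rim R [  -7.4 -108.1  162. ]
near rim L [-87.6   9.1 158. ]
near rim R [ -1.5   9.8 162. ]
stop top inner [ -14.6 -106.9  168. ]
stop top outer [ -14.1 -120.6  168. ]
lip outer a [ 11.9 -10.2 163. ]
lip outer b [ 13.3 -66.3 163. ]
grip far [-48.6 -89.1 202. ]
grip near [-48.6 -10.8 202. ]
foil 18.205405405405404
pot 18.19551656920078
jar 15.774524524524525
```

Run:
```python
from h import *
a,b=[cv2.cvtColor(pickle.load(open(f,"rb"))["img"],cv2.COLOR_RGB2GRAY).astype(np.float32) for f in("top0.pkl","t9.pkl")]
for n,(x0,x1,y0,y1) in dict(foil=(278,315,90,130),pot=(342,380,90,135),jar=(428,464,205,242)).items():
    print(n,cv2.phaseCorrelate(a[y0:y1,x0:x1]-a[y0:y1,x0:x1].mean(),b[y0:y1,x0:x1]-b[y0:y1,x0:x1].mean()))
from workcell import r,workorder
print(r.observe()["time"]);print(workorder.hand_in())
```

```text
foil ((0.015991564409592485, -0.03123261740767802), 0.9960654336214065)
pot ((-0.013504546712717058, 0.49273841162805354), 0.9724727911419339)
jar ((0.05227658735266161, 0.03360492388832981), 0.9949367418885231)
40.8333
the job is handed in; nothing more can be done
None
```

The middle caddy hangs on the rail by its lip, with its side against the red stop. It is released, and I handed the job in at about 41 s of the 61 s allowed. The hand-in reports no verdict.

**What I did:** I gripped the caddy by its white grip and found the rail by two light touches, which agreed with the camera. The rail sits about 5 mm behind nominal in x, with its top edge at about 160 mm. I hooked the lip on at stand y = 0 and slid the caddy to the stop. Before letting go I leaned it about 4° into its natural hang.

**Last checks:**
- **At the stop:** the caddy's far rim measures −107 to −108 mm along the stand and the stop face −107 to −108 mm. That puts the caddy's origin at about −48 to −49 mm.
- **Slot:** it is at about x = +5 mm, with its top at about 160 mm.
- **Cup, pot and jar:** they match their starting positions in the top image to within about half a pixel, roughly 1 mm.
- **Robot:** clear of everything.

**What went less smoothly:**
- **Rail load:** the first set-down stopped at about 10 N, firmer than the 3 N I had set but under the 20 N limit. I eased it to about 2 N before sliding.
- **False stop:** the light-touch trigger also stopped one small sideways pull on the rail early. I finished that in small steps.
- **Stop position:** contact came with the tool at y ≈ −49.4 mm against the nominal −48 mm, which is within camera calibration error.

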